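# Back off the knurled retaining ring of a filter holder by counted turns

### The arm

A 7-joint arm with a two-finger parallel gripper is mounted at the origin on a cart in front of the work surface, level with it; the furniture and walls round the work are solid. World frame = base frame: x ahead of the robot, y to its left, z up, the work surface at z = 0. Lengths are in m, angles in rad, forces in N, time in s.
With the tool pointing down it reaches from about 0.4 to 0.85 m from the base axis. Payload 10.4 kg.
Tool frame: the origin (TCP) lies at the very end of the fingers, on their centre line; the grasp point (between the pads) lies 19 mm behind it; x points along the fingers, y is the direction in which the jaws open and shut, and the axes are right-handed (so a half turn about x gives the same grasp; the last joint's range is limited). The gripper opens to 85 mm and grips with 20 to 120 N. Pads are 22 mm wide; open, the fingers measure 114 mm over their backs; the gripper's body (76 mm by 85 mm) begins 54 mm behind the grasp point. The pads swing forward as they close: fully open they stand 13 mm farther back than shut.
Start: joints at [-1.337, 0.332, -0.065, 1.46, 0.022, 1.35, -0.088], TCP at [0.159, 0.605, 0.231] pointing down, gripper open.
Joint ranges: [-2.6, 2.6], [-0.5, 2.12], [-1.47, 1.34], [0.16, 2.42], [-1.27, 4.41], [0.06, 2.06], [-2.6, 2.6]. Speed limits (rad/s): [2.22, 2.22, 2.79, 2.79, 3.14, 3.14, 3.14].

### API

Orientations are given as a unit quaternion [x, y, z, w].
In Python, from workcell import monitor, camera, ticket, regions_of gives the robot as it stands.
- The arm moves only by the tool step_arm, never from a script. Its argument "increments" is a list of rows, each a list of 5 numbers: the finger opening in m, from 0 to 0.0854, then the shift along the world's x, y, z in m, then the turn about the world's z in rad. A call has 1 to 12 rows; each row shifts and turns the commanded pose from where the row before left it; what a row does not reach is not made up. A row lasts 1/12 s, in which the tool goes at most 41.7 mm and 7.16 degrees, less where a joint would pass 70% of its speed; a pose out of reach is approached as far as the arm can. A call with a gripper value outside its range is refused whole. The fingers move at their own pace and stop on an object; "force" is the grip in N (left out, the last holds). Time passes only in rows, so rows that do not move let the fingers close. It gives the time, the measured TCP pose, the force and the opening at its end, in the units of the state.
- monitor.get_obs(): the state, without advancing time (a new reading comes with each control period).
- camera(name): name is "scene" or "top" or "wrist"; returns a dict with "color" (480x640x3 uint8, red, green, blue), "range_z" (480x640 float32, m along the optical axis (not along the pixel's ray), 0 where there is no reading), "fx", "fy", "cx", "cy" (pixels), "cam_to_world" (4x4, takes a point from camera to world coordinates). Camera axes: x right, y up, looking along -z (the intrinsics and any distortion apply to the point x, -y, -z); pixel columns grow to the right and rows downward; lengths in m; the calibration is good to about 2 mm. A picture is of the moment at which its call begins.
- ticket.hand_in(): hands the job in, once; it reports no verdict.
Trained networks look in a picture, given as the dict that the camera call returned (one of the last four; its "shot" number tells which), for a name from the list of things; names that differ only in an ending like _2 or _b are one class to them, and where a whole thing is asked for, a point or a joint stands for the part that bears it (a point fixed in the world has none). Each returns a list of dicts, best first, with "p" (0 to 1); they miss things now and then, are a little off and sometimes report something else, mostly with a low value. They report only what shows in the picture. A call takes as long as a camera call.
- regions_of(picture, query): "region" (480x640 bool, what is visible of it) and "centre" ([row, column] in pixels, amid what is visible of it).
The state is a dict: "clock": time; "joint_pos": joint angles; "joint_velocities": joint speeds; "tau": joint torques, N m; "position": TCP position; "ee_rot": TCP orientation; "ft_force": force on the tool from outside, world axes, zero at the start; "torque": the same for the moment, N m; "grip_width": opening from 0.0 (shut) to 1.0 (fully open).
Only numpy, scipy, OpenCV 4.12 (cv2) and the standard library are available. Lean on these libraries where they do the work, as an engineer would, in place of code of your own. Each camera call takes 0.05 s, during which the arm holds its last target. There are 200 camera calls.

### The job

The filter holder has to be vented before it is opened: put a fingertip on the knurled rim of its black retaining ring and roll the ring loose, counter-clockwise seen from above, until the white stripe on the ring has come round to the red line on the holder for the second time, and leave it standing there, stripe on line. The stripe stands somewhat past the line now, up to about a third of a turn, and that does not count; do not turn the ring on well past the second meeting. Turn it by gentle touch, lift nothing, and leave the vials and the bottle standing where they are.

Things in the scene. Friction and masses are not known exactly. Their poses are not given: they have to be found in the camera images.
- holder: Round metal filter holder fixed to the worktop, foot 136 mm across; brass hose barbs on two sides reach 71 mm from its axis at 35 mm height. Origin: centre of its underside, on the worktop, on the ring's vertical axis; z up; its -x axis points to the red line. Its upper flange, 132 mm across, top face 70 mm above the worktop, lies just under the ring.
- index_line (a point): Middle of the short red index line (13 mm long, radial, 5 mm wide) on top of the holder's upper flange, just outside the ring, 59.5 mm from the axis and 71 mm above the worktop.
- ring_top (a point): Centre of the black ring's top face, on its upright axis; turns and rises with the ring. Ring: 102 mm across (too wide to grip), 20 mm high; top face flat from radius 27 to 48 mm, 91 mm above the worktop at joint 0; fixed cover inside, 4 mm lower. 40 upright ribs, 2 mm proud, on its side. White stripe, radius 31 to 47 mm and down the side, along this frame's -x axis.
- ring (a joint): Ring angle in rad, growing counter-clockwise from above (loosening). 0: tight, stripe on red line; 6.283 and 12.566: first and second meeting. Starts at 0.3 to 2.2. Friction 0.05 N m; stays where left; no stop near the goal; rises 2 mm a turn. A fingertip pressing its top face or side with 5 to 8 N and going round with it carries it along.
- vial: White plastic vial with a white cap, 34 mm across and 90 mm high, standing loose 15 to 19 cm from the ring's axis: leave it alone. Origin: centre of its underside.
- amber: Small amber bottle with a black cap, 33 mm across and 92 mm high, standing loose 15 to 19 cm from the ring's axis: leave it alone. Origin: centre of its underside.
- bluecap: Vial with a blue cap, 31 mm across and 104 mm high, standing loose 15 to 19 cm from the ring's axis: leave it alone. Origin: centre of its underside.

How it is judged:
On the way, in this order (a step that is already met when the one before it is completed fails the run):
1. the stripe has come round to the line for the first time (value of joint ring above 6.283 rad).
2. the stripe has come round to the line for the second time (value of joint ring above 12.216 rad).
At the end, for the whole second after the job is handed in: The ring is at rest with its white stripe within 20 degrees of the red line, at the second meeting (joint 12.566 within 0.35 rad); the two vials and the amber bottle stand upright within 25 mm of where they stood (value of joint ring between 12.216 and 12.916 rad and velocity of joint ring between -0.1 and 0.1 rad/s and angle between each of vial, amber, bluecap's own z axis and vertical below 0.2 rad and distance of each of vial, amber, bluecap from where it was at the start of the episode below 0.025 m); the robot touches nothing.
It fails at once if the ring is turned on well past the second meeting, by more than a quarter turn (value of joint ring above 14.137 rad).
It fails at once if the ring is pressed hard (over 50 N) instead of touched (contact force between the fingers and ring above 50 N).
It fails at once if a vial or the bottle is lifted or pushed away by more than 25 mm (distance of any of vial, amber, bluecap from where it was at the start of the episode above 0.025 m).
It fails at once if a vial or the bottle is tipped (angle between any of vial, amber, bluecap's own z axis and vertical above 0.5 rad).
It also fails if it takes over 72 s, if anything falls off the work surface, if the arm or the gripper's body presses on something with over 40 N, if the wrist force passes 120 N, or if a joint passes its speed limit or range.

## Working session

There is one attempt and no reset: what is moved stays moved. The work goes in short steps, Python scripts to look and compute and a tool call to move; the robot and the scene stay as the last step left them, time stands still between calls to the robot, and variables do not carry over. Pictures are saved under pics/ and viewed, about 8 in all and at most 12, crops included, and the job is handed in when it is done.

Besides the shell and the picture viewer there is one more tool, called as a command line: name --pt "numbers of a row" for each row, then --argument value for the rest. step_arm: Moves the arm, as the interface text tells. Its arguments: {"type":"object","properties":{"increments":{"type":"array"},"force":{"type":"number"}},"required":["increments"]}

```bash
mkdir -p pics; cat > h.py <<'E'
import numpy as np,cv2
from workcell import monitor,camera,ticket,regions_of
def pts(p,m=None):
    z=p["range_z"];r,c=np.nonzero((z>0)&(m if m is not None else True))
    d=z[r,c];P=np.c_[(c-p["cx"])/p["fx"]*d,-(r-p["cy"])/p["fy"]*d,-d,np.ones(len(d))]
    return (p["cam_to_world"]@P.T).T[:,:3]
def save(p,n): cv2.imwrite("pics/"+n,p["color"][:,:,::-1])
def proj(p,X):
    q=np.linalg.inv(p["cam_to_world"])@np.r_[X,1]; return p["cx"]-p["fx"]*q[0]/q[2], p["cy"]+p["fy"]*q[1]/q[2]
E
python3 - <<'E'
from h import *
o=monitor.get_obs();print(o)
for n in("top","scene"):
    p=camera(n);save(p,n+"0.png");print(n,p.keys(),p["cam_to_world"][:3,3])
    for q in("holder","ring_top","ring","index_line","vial","amber","bluecap"):
        for r in regions_of(p,q)[:2]:
            P=pts(p,r["region"]); 
            if len(P):print(q,round(r["p"],2),np.round(r["centre"]),len(P),np.round(np.median(P,0),3),np.round(np.percentile(P,2,0),3),np.round(np.percentile(P,98,0),3))
E
```

```text
{'clock': 0.0, 'joint_pos': array([-1.33659947,  0.33288128, -0.06467819,  1.46094182,  0.02158856,
        1.34988245, -0.08849976]), 'joint_velocities': array([ 0.00042241,  0.00185696, -0.00118489, -0.00037674,  0.00116303,
        0.0006196 ,  0.00157042]), 'tau': array([ 1.56335618e-04, -6.25446296e+01,  4.91460145e-02, -3.91602230e+01,
        1.62475300e-02,  1.00113181e-02,  1.51330391e-05]), 'position': array([0.15865954, 0.60414347, 0.23050975]), 'ee_rot': array([ 0.09004324,  0.70132854, -0.09104231,  0.70124304]), 'ft_force': array([-0.55820951,  0.7387333 , -0.20249038]), 'torque': array([-0.00180601, -0.02706914,  0.00277506]), 'grip_width': 0.9962372819583767}
top dict_keys(['color', 'range_z', 'fx', 'fy', 'cx', 'cy', 'cam_to_world', 'shot']) [ 0.48368497 -0.01462612  0.94431325]
holder 0.73 [286. 280.] 4024 [0.496 0.01  0.086] [ 0.438 -0.048  0.067] [0.554 0.07  0.094]
ring_top 0.98 [296. 293.] 1645 [0.496 0.011 0.091] [ 0.452 -0.034  0.087] [0.541 0.056 0.094]
ring 0.88 [296. 294.] 1677 [0.496 0.011 0.091] [ 0.452 -0.033  0.087] [0.541 0.056 0.094]
index_line 0.81 [2
[... 415 characters left out ...]
am_to_world', 'shot']) [0.20798607 0.64125597 0.44262368]
holder 0.57 [295. 358.] 4739 [0.477 0.043 0.07 ] [ 0.433 -0.029  0.004] [0.554 0.078 0.093]
ring_top 0.92 [274. 356.] 1670 [0.49  0.03  0.091] [ 0.447 -0.165  0.011] [0.557 0.063 0.093]
ring 0.61 [275. 355.] 1446 [0.489 0.033 0.091] [ 0.447 -0.028  0.076] [0.539 0.063 0.093]
index_line 0.89 [294. 359.] 4706 [0.477 0.043 0.07 ] [ 0.433 -0.028  0.005] [0.554 0.078 0.093]
vial 0.97 [343. 329.] 1334 [0.459 0.187 0.056] [0.449 0.163 0.003] [0.478 0.192 0.091]
amber 0.78 [243. 340.] 401 [ 0.602 -0.129  0.059] [ 0.588 -0.143  0.03 ] [ 0.618 -0.119  0.092]
bluecap 0.9 [278. 271.] 819 [0.648 0.063 0.062] [0.64  0.046 0.006] [0.665 0.068 0.105]
```

```bash
python3 - <<'E'
from h import *
p=camera("top");m=np.zeros((480,640),bool)
for q in("ring_top",):
    r=regions_of(p,q)[0]; P=pts(p,r["region"]);P=P[(P[:,2]>.088)&(P[:,2]<.097)]
    c,_=cv2.minEnclosingCircle(P[:,:2].astype(np.float32));print(c,_,np.median(P[:,2]))
u=[proj(p,[c[0]+.0595*np.cos(a),c[1]+.0595*np.sin(a),.071]) for a in (np.pi,0)];print(u)
a=cv2.resize(p["color"][170:390,150:430],(784,616))[:600,:,::-1];cv2.imwrite("pics/topcrop.png",a)
# red and white
hsv=cv2.cvtColor(p["color"],cv2.COLOR_RGB2HSV).astype(int)
red=((hsv[:,:,0]<8)|(hsv[:,:,0]>172))&(hsv[:,:,1]>120)&(hsv[:,:,2]>80)
Q=pts(p,red);d=Q[:,:2]-c;k=np.hypot(*d.T)<.075;print("red",k.sum(),np.median(Q[k],0) if k.any() else 0)
wh=(hsv[:,:,1]<60)&(hsv[:,:,2]>150);Q=pts(p,wh);d=Q[:,:2]-c;rr=np.hypot(*d.T);k=(rr<.049)&(rr>.029)&(Q[:,2]>.085);print("white",k.sum(),np.median(Q[k],0) if k.any() else 0)
E
```

```text
Traceback (most recent call last):
IndexError: list index out of range
```

View pics/scene0.png

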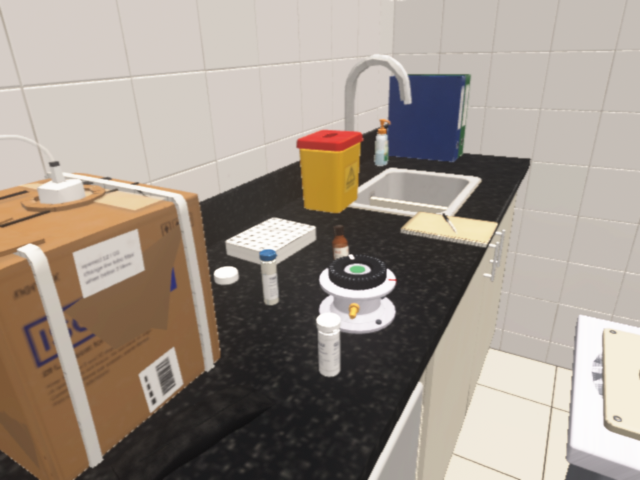

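The scene shows the ring at about (357,271) px, its red line on the right at (390,280), the white vial at (329,345), the blue cap at (270,278) and amber behind at (341,247). A cardboard box stands at the left.

```bash
cat >> h.py <<'E'
def look(p,c=np.array([.4962,.011]),fit=True,zr=None):
    P=pts(p)
    if fit:
        k=(np.hypot(*(P[:,:2]-c).T)<.07)&(P[:,2]>.066)&(P[:,2]<.074)
        k2=(np.hypot(*(P[:,:2]-c).T)<.07)&(P[:,2]>.088)&(P[:,2]<.098)
        for n,kk in(("flange",k),("ring",k2)):
            if kk.sum()>20:
                h=P[kk];cc,r=cv2.minEnclosingCircle(h[:,:2].astype(np.float32));print(n,np.round(cc,4),round(r,4),np.round(np.median(h,0),4),kk.sum())
    hsv=cv2.cvtColor(p["color"],cv2.COLOR_RGB2HSV).astype(int)
    red=((hsv[:,:,0]<8)|(hsv[:,:,0]>172))&(hsv[:,:,1]>100)&(hsv[:,:,2]>60)
    wh=(hsv[:,:,1]<70)&(hsv[:,:,2]>120)
    out={}
    for n,m,a,b,zl,zh in(("red",red,.050,.069,.064,.08),("white",wh,.032,.046,.085,.1)):
        Q=pts(p,m);d=Q[:,:2]-c;rr=np.hypot(*d.T);k=(rr>a)&(rr<b)&(Q[:,2]>zl)&(Q[:,2]<zh)
        if k.any():
            mm=np.median(Q[k],0);out[n]=np.arctan2(*(mm[1::-1]-c[::-1]));print(n,k.sum(),np.round(mm,4),"ang",round(out[n],3),"std",np.round(Q[k].std(0),4))
    if len(out)==2:print("stripe past line",round((out["white"]-out["red"])%(2*np.pi),3))
E
python3 - <<'E'
from h import *
p=camera("top");look(p)
a=cv2.resize(p["color"][170:390,150:430],(760,597))[:,:,::-1];cv2.imwrite("pics/topcrop.png",a)
E
```

```text
flange [0.4964 0.0111] 0.0662 [0.4935 0.0103 0.0698] 1649
ring [0.4967 0.0111] 0.0509 [0.4965 0.011  0.0912] 1760
red 17 [ 0.4388 -0.0086  0.0711] ang -2.813 std [0.0036 0.0017 0.0021]
white 104 [ 0.517  -0.0142  0.092 ] ang -0.882 std [0.0279 0.0296 0.0013]
stripe past line 1.931
```

View pics/topcrop.png

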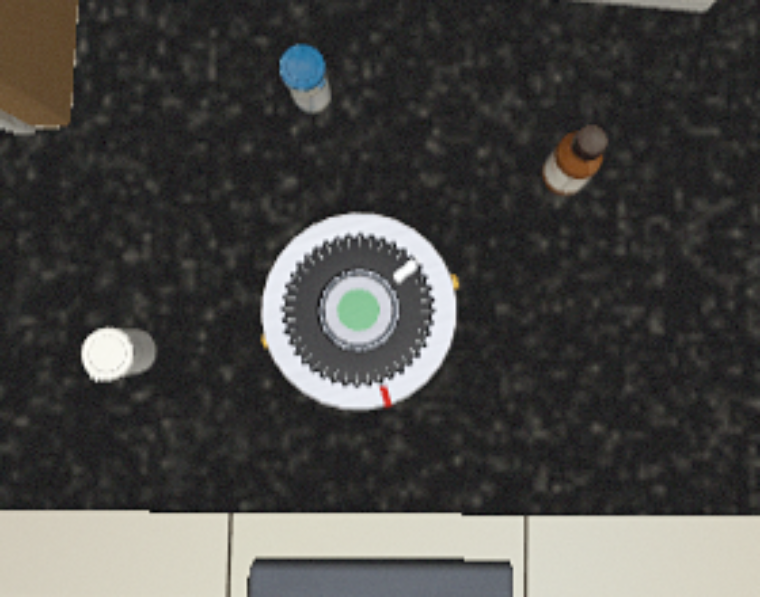

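The top crop shows the ring centre at (358,310), the stripe at (406,269) and the red line at (386,397). So the joint starts at about 1.95 rad and needs about 10.6 rad of turn. I'll move over the ring with the fingers closed.

step_arm --pt "0 0.0124 -0.0247 -0.003 0" --pt "0 0.0124 -0.0247 -0.003 0" --pt "0 0.0124 -0.0247 -0.003 0" --pt "0 0.0124 -0.0247 -0.003 0" --pt "0 0.0124 -0.0247 -0.003 0" --pt "0 0.0124 -0.0247 -0.003 0" --pt "0 0.0124 -0.0247 -0.003 0" --pt "0 0.0124 -0.0247 -0.003 0" --pt "0 0.0124 -0.0247 -0.003 0" --pt "0 0.0124 -0.0247 -0.003 0" --pt "0 0.0124 -0.0247 -0.003 0" --pt "0 0.0124 -0.0247 -0.003 0" --force 30

```text
clock: 1.95
position: [0.308, 0.3069, 0.1954]
ee_rot: [0.091, 0.701, -0.09, 0.701]
ft_force: [1.0, 0.1, 0.0]
grip_width: 0.002
```

step_arm --pt "0 0.0124 -0.0247 -0.003 0" --pt "0 0.0124 -0.0247 -0.003 0" --pt "0 0.0124 -0.0247 -0.003 0" --pt "0 0.0124 -0.0247 -0.003 0" --pt "0 0.0124 -0.0247 -0.003 0" --pt "0 0.0124 -0.0247 -0.003 0" --pt "0 0.0124 -0.0247 -0.003 0" --pt "0 0.0124 -0.0247 -0.003 0" --pt "0 0.0124 -0.0247 -0.003 0" --pt "0 0.0124 -0.0247 -0.003 0" --pt "0 0.0124 -0.0247 -0.003 0" --pt "0 0 0 0 0"

```text
clock: 2.95
position: [0.4454, 0.0317, 0.1623]
ee_rot: [0.092, 0.701, -0.093, 0.701]
ft_force: [-0.8, -0.6, 0.4]
grip_width: 0.002
```

step_arm --pt "0 0.0055 -0.0103 -0.016 0" --pt "0 0.0055 -0.0103 -0.016 0" --pt "0 0 0 -0.016 0" --pt "0 0 0 -0.012 0" --pt "0 0 0 0 0" --pt "0 0 0 0 0"

```text
clock: 3.45
position: [0.4547, 0.0159, 0.1023]
ee_rot: [0.09, 0.702, -0.091, 0.701]
ft_force: [0.6, -0.0, 0.6]
grip_width: -0.003
```

```bash
python3 - <<'E'
from h import *
print(monitor.get_obs()["position"],monitor.get_obs()["ft_force"])
ims=[]
for n in("scene","top","wrist"):
    p=camera(n);print(n);look(p,c=np.array([.4965,.011]));ims.append(p["color"])
r=np.hstack([cv2.resize(ims[0][200:350,280:430],(400,400)),cv2.resize(ims[1][210:360,190:340],(400,400))])
cv2.imwrite("pics/c1.png",r[:,:,::-1]);cv2.imwrite("pics/w1.png",ims[2][:,:,::-1])
E
```

```text
[0.4546558  0.0159119  0.10234157] [ 0.6446136  -0.00245056  0.60402105]
scene
flange [0.4948 0.0147] 0.0662 [0.4714 0.0529 0.0704] 907
ring [0.4961 0.0143] 0.0509 [0.4991 0.0267 0.0919] 920
red 1 [ 0.4332 -0.0077  0.0707] ang -2.854 std [0. 0. 0.]
white 23 [ 0.5225 -0.0178  0.0923] ang -0.837 std [0.014  0.0201 0.0008]
stripe past line 2.017
top
flange [0.4971 0.0111] 0.0656 [0.5393 0.0011 0.0697] 739
ring [0.5207 0.0151] 0.0444 [0.5297 0.0181 0.0914] 510
white 27 [0.5335 0.0111 0.0921] ang 0.004 std [0.0063 0.0234 0.0015]
wrist
flange [0.4964 0.013 ] 0.0658 [0.4536 0.0269 0.0689] 10956
ring [0.4874 0.0161] 0.0485 [0.469  0.0321 0.0904] 7048
red 278 [ 0.4399 -0.0065  0.0698] ang -2.842 std [0.004  0.0019 0.0012]
white 269 [0.4625 0.012  0.0908] ang 3.112 std [0.0104 0.0281 0.0005]
stripe past line 5.955
```

View pics/w1.png

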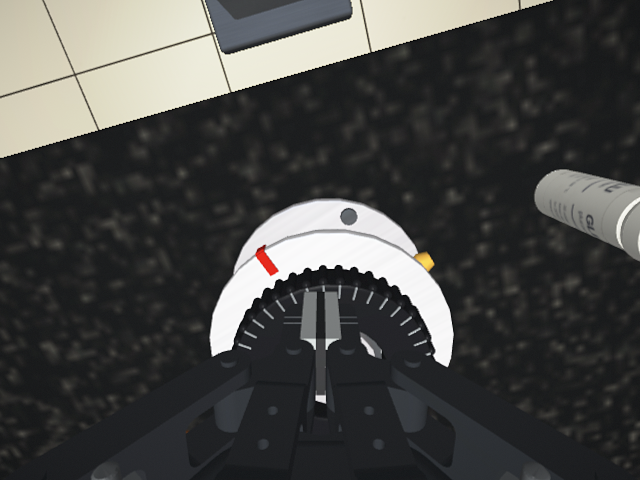

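View pics/c1.png

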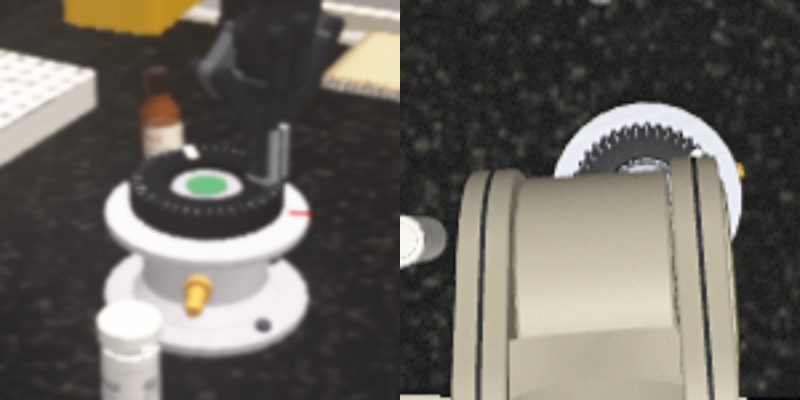

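The wrist view shows the red line (265,260) with the fingertip on the near side of the ring. The scene crop shows the stripe at the far side (190,152 in the crop). Next is a gentle descent.

step_arm --pt "0 0.001 0 -0.008 0" --pt "0 0 0 -0.002 0" --pt "0 0 0 -0.001 0" --pt "0 0 0 0 0" --pt "0 0 0 0 0"

```text
clock: 4.02
position: [0.456, 0.0161, 0.0916]
ee_rot: [0.091, 0.701, -0.09, 0.701]
ft_force: [-1.7, 0.5, 5.6]
grip_width: -0.006
```

step_arm --pt "0 0 0 -0.0005 0" --pt "0 0 0 0 0" --pt "0 0 0 0 0"

```text
clock: 4.27
position: [0.456, 0.0161, 0.0915]
ee_rot: [0.091, 0.701, -0.09, 0.701]
ft_force: [-4.9, 0.2, 11.8]
grip_width: -0.001
```

```bash
cat > rows.py <<'E'
import numpy as np,sys
# th0 step n z r(optional)
t,s,n,z=map(float,sys.argv[1:5]);r=float(sys.argv[5]) if len(sys.argv)>5 else .0405
th=t+s*np.arange(int(n)+1)
P=np.round(np.c_[r*np.cos(th),r*np.sin(th)],4)
for k in range(0,int(n),12): print([[0,*map(float,np.round(d,4)),z,0] for d in np.diff(P[k:k+13],axis=0)])
print(th[-1])
E
python3 rows.py 3.024 0.15 12 0.00005
```

```text
[[0, -0.0003, -0.0061, 5e-05, 0], [0, 0.0007, -0.006, 5e-05, 0], [0, 0.0015, -0.0059, 5e-05, 0], [0, 0.0024, -0.0056, 5e-05, 0], [0, 0.0032, -0.0051, 5e-05, 0], [0, 0.004, -0.0047, 5e-05, 0], [0, 0.0046, -0.0039, 5e-05, 0], [0, 0.0051, -0.0033, 5e-05, 0], [0, 0.0056, -0.0024, 5e-05, 0], [0, 0.0058, -0.0016, 5e-05, 0], [0, 0.006, -0.0007, 5e-05, 0], [0, 0.0061, 0.0003, 5e-05, 0]]
4.824
```

step_arm --pt "0 -0.0003 -0.0061 0.0003 0" --pt "0 0.0007 -0.006 0.0001 0" --pt "0 0.0015 -0.0059 5e-05 0" --pt "0 0.0024 -0.0056 5e-05 0" --pt "0 0.0032 -0.0051 5e-05 0" --pt "0 0.004 -0.0047 5e-05 0" --pt "0 0.0046 -0.0039 5e-05 0" --pt "0 0.0051 -0.0033 5e-05 0"

```text
clock: 4.93
position: [0.4776, -0.0252, 0.0919]
ee_rot: [0.091, 0.701, -0.09, 0.701]
ft_force: [-1.2, 1.9, 6.8]
grip_width: -0.002
```

```bash
cat > st.py <<'E'
from h import *
import sys
C=np.array([.4965,.0113])
o=monitor.get_obs();d=o["position"][:2]-C;print("t",o["clock"],np.round(o["position"],4),"r",round(np.hypot(*d),4),"th",round(np.arctan2(d[1],d[0])%6.2832,3),"F",np.round(o["ft_force"],1))
for n in sys.argv[1:]:
    p=camera(n);hsv=cv2.cvtColor(p["color"],cv2.COLOR_RGB2HSV);print(n)
    Q=pts(p,(hsv[:,:,1]<60)&(hsv[:,:,2]>(150 if n!="wrist" else 190)));c=C+([-.001,.003] if n=="scene" else [0,.001] if n=="wrist" else 0)
    rr=np.hypot(*(Q[:,:2]-c).T);Q=Q[(rr>.031)&(rr<.047)&(Q[:,2]>.087)&(Q[:,2]<.1)]
    a=np.arctan2(Q[:,1]-c[1],Q[:,0]-c[0]);h,e=np.histogram((a+2.83)%6.2832,48,(0,6.2832))
    print("hist past line",[(round(float(e[i])+.065,2),int(h[i])) for i in np.argsort(-h)[:6] if h[i]])
    save(p,n+"_%.2f.png"%o["clock"])
E
python3 st.py scene top wrist
```

```text
t 4.9333 [ 0.4776 -0.0252  0.0919] r 0.0411 th 4.233 F [-1.2  1.9  6.8]
scene
hist past line [(2.94, 15), (2.81, 6), (3.08, 6), (2.68, 1)]
top
hist past line []
wrist
hist past line [(4.91, 10), (4.78, 9), (4.65, 5), (5.04, 3), (5.17, 2), (0.07, 1)]
```

The ring follows, with the stripe moved by about 1.0 rad. I'll continue round.

```bash
python3 rows.py 4.233 0.2 36 0.00006
```

```text
[[0, 0.0075, -0.003, 6e-05, 0], [0, 0.008, -0.0015, 6e-05, 0], [0, 0.0081, 0.0002, 6e-05, 0], [0, 0.0079, 0.0018, 6e-05, 0], [0, 0.0073, 0.0033, 6e-05, 0], [0, 0.0066, 0.0047, 6e-05, 0], [0, 0.0055, 0.0059, 6e-05, 0], [0, 0.0043, 0.0069, 6e-05, 0], [0, 0.0027, 0.0076, 6e-05, 0], [0, 0.0012, 0.008, 6e-05, 0], [0, -0.0004, 0.008, 6e-05, 0], [0, -0.002, 0.0079, 6e-05, 0]]
[[0, -0.0035, 0.0073, 6e-05, 0], [0, -0.0049, 0.0064, 6e-05, 0], [0, -0.006, 0.0053, 6e-05, 0], [0, -0.007, 0.0041, 6e-05, 0], [0, -0.0077, 0.0025, 6e-05, 0], [0, -0.0081, 0.001, 6e-05, 0], [0, -0.008, -0.0006, 6e-05, 0], [0, -0.0078, -0.0023, 6e-05, 0], [0, -0.0072, -0.0037, 6e-05, 0], [0, -0.0063, -0.0051, 6e-05, 0], [0, -0.0051, -0.0062, 6e-05, 0], [0, -0.0038, -0.0071, 6e-05, 0]]
[[0, -0.0024, -0.0078, 6e-05, 0], [0, -0.0007, -0.008, 6e-05, 0], [0, 0.0009, -0.0081, 6e-05, 0], [0, 0.0024, -0.0077, 6e-05, 0], [0, 0.004, -0.007, 6e-05, 0], [0, 0.0052, -0.0062, 6e-05, 0], [0, 0.0064, -0.005, 6e-05, 0], [0, 0.0072, -0.0036, 6e-05, 0], [0, 0.0078, -0.0021, 6e-05, 0], [0, 0.0081, -0.0005, 6e-05, 0], [0, 0.008, 0.0011, 6e-05, 0], [0, 0.0077, 0.0027, 6e-05, 0]]
11.433
```

step_arm --pt "0 0.0075 -0.003 6e-05 0" --pt "0 0.008 -0.0015 6e-05 0" --pt "0 0.0081 0.0002 6e-05 0" --pt "0 0.0079 0.0018 6e-05 0" --pt "0 0.0073 0.0033 6e-05 0" --pt "0 0.0066 0.0047 6e-05 0"

```text
clock: 5.58
position: [0.5231, -0.0201, 0.0923]
ee_rot: [0.091, 0.701, -0.091, 0.701]
ft_force: [-2.2, -1.2, 7.7]
grip_width: -0.002
```

```bash
python3 st.py scene wrist
```

```text
t 5.5833 [ 0.5231 -0.0201  0.0923] r 0.0412 th 5.414 F [-2.2 -1.2  7.7]
scene
hist past line [(3.99, 11), (3.86, 10), (4.12, 6), (2.16, 1)]
wrist
hist past line [(3.99, 427), (4.12, 124), (3.86, 8), (0.98, 4), (1.11, 4), (0.85, 2)]
```

step_arm --pt "0 0.0055 0.0059 6e-05 0" --pt "0 0.0043 0.0069 6e-05 0" --pt "0 0.0027 0.0076 6e-05 0" --pt "0 0.0012 0.008 6e-05 0" --pt "0 -0.0004 0.008 6e-05 0" --pt "0 -0.002 0.0079 6e-05 0" --pt "0 -0.0035 0.0073 6e-05 0" --pt "0 -0.0049 0.0064 6e-05 0" --pt "0 -0.006 0.0053 6e-05 0" --pt "0 -0.007 0.0041 6e-05 0" --pt "0 -0.0077 0.0025 6e-05 0" --pt "0 -0.0081 0.001 6e-05 0"

```text
clock: 6.68
position: [0.4968, 0.0519, 0.093]
ee_rot: [0.091, 0.701, -0.09, 0.702]
ft_force: [1.6, -1.7, 5.1]
grip_width: -0.002
```

```bash
python3 st.py scene wrist
```

```text
t 6.6833 [0.4968 0.0519 0.093 ] r 0.0406 th 1.564 F [ 1.6 -1.7  5.1]
scene
hist past line [(6.09, 14), (6.22, 9), (5.96, 7)]
wrist
hist past line [(6.09, 458), (6.22, 65), (5.96, 36)]
```

step_arm --pt "0 -0.008 -0.0006 0 0" --pt "0 -0.0078 -0.0023 0 0" --pt "0 -0.0072 -0.0037 6e-05 0" --pt "0 -0.0063 -0.0051 6e-05 0" --pt "0 -0.0051 -0.0062 6e-05 0" --pt "0 -0.0038 -0.0071 6e-05 0" --pt "0 -0.0024 -0.0078 6e-05 0" --pt "0 -0.0007 -0.008 6e-05 0" --pt "0 0.0009 -0.0081 6e-05 0" --pt "0 0.0024 -0.0077 6e-05 0" --pt "0 0.004 -0.007 6e-05 0" --pt "0 0.0052 -0.0062 6e-05 0"

```text
clock: 7.78
position: [0.4673, -0.0183, 0.0935]
ee_rot: [0.091, 0.701, -0.09, 0.701]
ft_force: [-0.3, 1.6, 8.3]
grip_width: 0.0
```

```bash
python3 st.py scene wrist; python3 rows.py 3.983 0.2 24 0.00005
```

```text
t 7.7833 [ 0.4673 -0.0183  0.0935] r 0.0416 th 3.933 F [-0.3  1.6  8.3]
scene
hist past line [(1.77, 12), (1.64, 4), (1.9, 2)]
wrist
hist past line [(4.65, 9), (5.04, 7), (4.78, 6), (1.77, 3), (4.52, 3), (0.33, 2)]
[[0, 0.0065, -0.0048, 5e-05, 0], [0, 0.0074, -0.0033, 5e-05, 0], [0, 0.0079, -0.0019, 5e-05, 0], [0, 0.0081, -0.0002, 5e-05, 0], [0, 0.0079, 0.0014, 5e-05, 0], [0, 0.0076, 0.0029, 5e-05, 0], [0, 0.0068, 0.0044, 5e-05, 0], [0, 0.0058, 0.0056, 5e-05, 0], [0, 0.0045, 0.0067, 5e-05, 0], [0, 0.0032, 0.0074, 5e-05, 0], [0, 0.0016, 0.0079, 5e-05, 0], [0, 0.0, 0.0081, 5e-05, 0]]
[[0, -0.0016, 0.008, 5e-05, 0], [0, -0.0032, 0.0074, 5e-05, 0], [0, -0.0045, 0.0067, 5e-05, 0], [0, -0.0058, 0.0056, 5e-05, 0], [0, -0.0068, 0.0044, 5e-05, 0], [0, -0.0076, 0.0029, 5e-05, 0], [0, -0.0079, 0.0014, 5e-05, 0], [0, -0.0081, -0.0002, 5e-05, 0], [0, -0.0079, -0.0019, 5e-05, 0], [0, -0.0073, -0.0033, 5e-05, 0], [0, -0.0066, -0.0048, 5e-05, 0], [0, -0.0054, -0.006, 5e-05, 0]]
8.783000000000001
```

First meeting passed: the joint is at about 8.0 rad.

step_arm --pt "0 0.0065 -0.0048 5e-05 0" --pt "0 0.0074 -0.0033 5e-05 0" --pt "0 0.0079 -0.0019 5e-05 0" --pt "0 0.0081 -0.0002 5e-05 0" --pt "0 0.0079 0.0014 5e-05 0" --pt "0 0.0076 0.0029 5e-05 0" --pt "0 0.0068 0.0044 5e-05 0" --pt "0 0.0058 0.0056 5e-05 0" --pt "0 0.0045 0.0067 5e-05 0" --pt "0 0.0032 0.0074 5e-05 0" --pt "0 0.0016 0.0079 5e-05 0" --pt "0 0.0 0.0081 5e-05 0"

```text
clock: 8.88
position: [0.5352, 0.0154, 0.0943]
ee_rot: [0.091, 0.701, -0.091, 0.702]
ft_force: [-0.3, -2.4, 8.3]
grip_width: -0.002
```

```bash
python3 st.py scene wrist
```

```text
t 8.8833 [0.5352 0.0154 0.0943] r 0.0389 th 0.105 F [-0.3 -2.4  8.3]
scene
hist past line [(3.86, 16), (3.73, 7), (3.99, 5), (3.6, 1)]
wrist
hist past line [(3.86, 364), (3.99, 176), (4.65, 5), (4.38, 4), (0.46, 1), (4.25, 1)]
```

step_arm --pt "0 -0.0016 0.008 5e-05 0" --pt "0 -0.0032 0.0074 5e-05 0" --pt "0 -0.0045 0.0067 6e-05 0" --pt "0 -0.0058 0.0056 6e-05 0" --pt "0 -0.0068 0.0044 6e-05 0" --pt "0 -0.0076 0.0029 6e-05 0" --pt "0 -0.0079 0.0014 6e-05 0" --pt "0 -0.0081 -0.0002 6e-05 0" --pt "0 -0.0079 -0.0019 6e-05 0" --pt "0 -0.0073 -0.0033 6e-05 0" --pt "0 0 0 0 0"

```text
clock: 9.9
position: [0.4732, 0.0467, 0.0947]
ee_rot: [0.091, 0.701, -0.09, 0.701]
ft_force: [-1.0, -0.4, 7.3]
grip_width: -0.001
```

```bash
python3 st.py scene wrist
```

```text
t 9.9 [0.4732 0.0467 0.0947] r 0.0424 th 2.152 F [-1.  -0.4  7.3]
scene
hist past line [(5.69, 11), (5.56, 11), (5.82, 5)]
wrist
hist past line [(5.56, 363), (5.69, 146), (5.43, 1)]
```

```bash
python3 rows.py 2.152 0.127 6 0.00004 0.042
```

```text
[[0, -0.0042, -0.0032, 4e-05, 0], [0, -0.0038, -0.0037, 4e-05, 0], [0, -0.0034, -0.0042, 4e-05, 0], [0, -0.0027, -0.0045, 4e-05, 0], [0, -0.0022, -0.0049, 4e-05, 0], [0, -0.0015, -0.0051, 4e-05, 0]]
2.914
```

step_arm --pt "0 -0.0042 -0.0032 4e-05 0" --pt "0 -0.0038 -0.0037 4e-05 0" --pt "0 -0.0034 -0.0042 4e-05 0" --pt "0 -0.0027 -0.0045 4e-05 0" --pt "0 -0.0022 -0.0049 4e-05 0" --pt "0 -0.0015 -0.0051 4e-05 0" --pt "0 0 0 0 0" --pt "0 0 0 0 0"

```text
clock: 10.67
position: [0.4561, 0.021, 0.0949]
ee_rot: [0.091, 0.701, -0.091, 0.701]
ft_force: [-1.3, -1.1, 9.9]
grip_width: 0.002
```

```bash
python3 st.py scene wrist; cp pics/wrist_1*.png pics/wfin.png
```

```text
t 10.6667 [0.4561 0.021  0.0949] r 0.0415 th 2.905 F [-1.3 -1.1  9.9]
scene
hist past line []
wrist
hist past line [(0.07, 235), (6.22, 173), (4.78, 4), (0.2, 1)]
```

View pics/wfin.png

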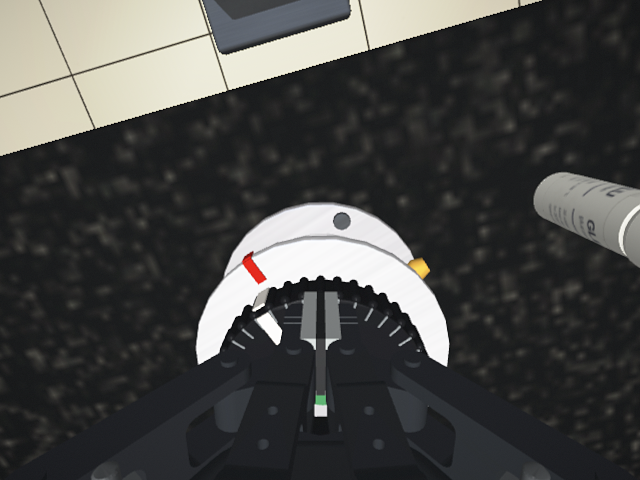

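The white stripe (265,320) lines up with the red line (255,268). I'll lift straight up, back off and check from above.

step_arm --pt "0 0 0 0.002 0" --pt "0 0 0 0.006 0" --pt "0 0 0 0.015 0" --pt "0 0 0 0.02 0" --pt "0 0 0 0.02 0" --pt "0 -0.008 0.025 0.015 0" --pt "0 -0.008 0.025 0 0" --pt "0 -0.008 0.025 0 0" --pt "0 -0.01 0.025 0 0" --pt "0 -0.01 0.025 0 0" --pt "0 -0.01 0.025 0 0" --pt "0 -0.01 0.025 0 0"

```text
clock: 11.77
position: [0.3914, 0.1971, 0.1726]
ee_rot: [0.09, 0.701, -0.091, 0.701]
ft_force: [-0.5, -0.7, -0.2]
grip_width: 0.001
```

step_arm --pt "0 -0.01 0.025 0 0" --pt "0 -0.01 0.025 0 0" --pt "0 -0.01 0.025 0 0" --pt "0 -0.01 0.025 0 0" --pt "0 -0.01 0.025 0 0" --pt "0 0 0 0 0" --pt "0 0 0 0 0"

```text
clock: 12.35
position: [0.3416, 0.3219, 0.1724]
ee_rot: [0.089, 0.701, -0.09, 0.701]
ft_force: [0.3, -0.5, 0.5]
grip_width: -0.0
```

```bash
python3 st.py scene top; python3 - <<'E'
from h import *
p=camera("top")
for q in("vial","amber","bluecap"):
    for r in regions_of(p,q)[:1]:
        P=pts(p,r["region"]);print(q,round(r["p"],2),np.round(np.median(P,0),3))
cv2.imwrite("pics/topfin.png",cv2.resize(p["color"][170:390,150:430],(760,597))[:,:,::-1])
E
```

```text
t 12.35 [0.3416 0.3219 0.1724] r 0.3471 th 2.033 F [ 0.3 -0.5  0.5]
scene
hist past line []
top
hist past line [(0.07, 20), (6.22, 15), (1.77, 2), (1.5, 2), (3.08, 2), (3.21, 2)]
vial 0.59 [0.467 0.168 0.088]
amber 0.59 [ 0.602 -0.135  0.063]
bluecap 0.7 [0.651 0.049 0.102]
```

View pics/topfin.png

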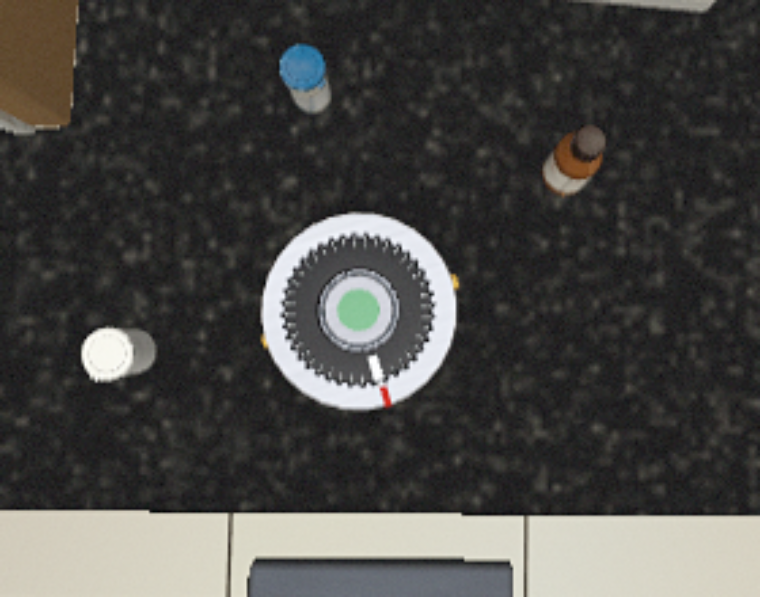

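The stripe (376,368) is in line with the red line (386,397), and the vials and bottle have not moved.

```bash
python3 -c "from workcell import ticket;print(ticket.hand_in())"
```

```text
the job is handed in; nothing more can be done
None
```

I rolled the ring loose counter-clockwise until its stripe met the red line for the second time, then lifted off and handed the job in. I used the closed fingertips on the ring's top face, pressing with about 5 to 12 N. The stripe started about 1.95 rad past the line, and I tracked it through both meetings, about 10.6 rad of turn in all.

- **Stripe:** the top view after release shows it on the line, within about 0.05 rad. The wrist view just before release agreed. The scene camera could not pick out the stripe in either of the last two checks, so those rest on the top and wrist cameras.
- **Vials and bottle:** all three measured within about 2 mm of where they started, and they stand upright.
- **Robot:** the arm is clear of everything, and the clock stood at about 12.5 s of the 72 s allowed.

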